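Shut the reel case and draw out its pull handle

TASK

Close the open film-reel case, bringing the upper shell down until the two halves meet edge to edge all round. Then squeeze the release button in the grip of its telescoping pull handle and, keeping it squeezed, draw the handle straight out past the first stop to the second stop, fully extended. Finish still holding the grip, button squeezed, at full extension, with the case shut, and leave the other things on the table where they are.

Things in the scene. Friction and masses are not known exactly. Their poses are not given: they have to be found in the camera images.
- case: lower half of a grey hard plastic reel case with a film reel in it, 240 x 260 mm, rim 58 mm above the table, fixed on a 270 x 290 x 4 mm rubber mat; it does not move. Origin on the table under its centre; z up, +x toward the hinge side, +y toward the side from which the pull handle comes out (the handle slides along the case's +y).
- lid (a joint): hinge of the upper shell half (240 x 260 x 35 mm, 5 mm walls), rad: 0 = shut, its edge on the lower half's rim, top then 93 mm above the table; it starts 0.55 to 1.15 open. The hinge runs along the case's y. The hinge is stiff: the shell stays wherever it is left, and must be pushed all the way down (it takes about 1 to 3 N at the free edge).
- lid_hinge (a point): point on the hinge axis, middle of the case's +x side, 120 mm from the case's centre, 58 mm above the table. The frame turns with the upper shell: its y is the hinge axis, and the shell extends 240 mm along its -x and 35 mm along its +z.
- lid_edge (a point): middle of the free edge of the upper shell, at its outer (top) face: at (-240, 0, 35) mm in the lid_hinge frame. Axes as lid_hinge: z is the outward normal of the shell's top face.
- handle (a joint): pull of the telescoping handle, m: 0 = pushed in (start, locked by a catch), 0.075 = first stop (it catches there only if the button is let go on the way), 0.15 = second stop, full extension, a hard end. About 3 to 5 N of sliding friction; it stays where it is left.
- handle_bar: grip of the pull handle: a black bar 150 mm long (case x), 20 mm thick (case y), 40 mm high, its middle 54 mm above the table; origin at its centre, axes parallel to the case's. Pushed in, its centre is 62 mm out from the case's side (52 mm of free room between). Two steel tubes of 12 mm diameter, 45 mm either side of the bar's centre, 36 mm above the table, join it to the case.
- button (a joint): travel of the release button, m: 0 = out, 0.005 = fully pressed into the bar (along the case's -y). Takes 3 N to start and about 7 N to press fully; springs back. It must be pressed more than about 3 mm to unlock the handle; gripping the bar across its thickness over the button, with one finger on the button, presses it.
- button_face (a point): centre of the outer face of the release button, a grey plate 40 mm long (case x) and 24 mm high, standing 6 mm proud of the bar's outer (+y) face, 20 mm off the bar's middle toward the hinge side (+x), 56 mm above the table; it moves with the bar. Axes parallel to the case's.
- film_tin: bystander: round flat steel film tin, 180 mm across, 28 mm high; origin under its centre
- small_tin: bystander: small round steel tin, 72 mm across, 26 mm high, near the handle on the hinge side; origin under its centre
- core: bystander: black plastic film core (ring), 50 mm across, 35 mm high, near the handle on the side away from the hinge; origin under its centre
- label_roll: bystander: roll of paper labels, 70 mm across, 50 mm high; origin under its centre
- cleaner: bystander: white plastic bottle, 60 mm across, 150 mm high; origin under its centre
- mug: bystander: white mug, 80 mm across, 90 mm high; origin under its centre
- carton: bystander: small cardboard carton 110 x 150 x 60 mm; origin under its centre

How it is judged:
By the outcome, as a careful person would: the job done as asked, in the order asked, and still so for the second after the job is handed in, while the arm keeps its last pose, push and grip.
It also fails if it takes over 48 s, if anything falls off the work surface, if the arm or the gripper's body presses on something with over 40 N, if the wrist force passes 120 N, or if a joint passes its speed limit or range.

ROBOT

A 6-joint arm with a two-finger parallel gripper is mounted at the origin on the work surface. World frame = base frame: x ahead of the robot, y to its left, z up, the work surface at z = 0. Lengths are in m, angles in degrees, forces in N, time in s.
With the tool pointing down it reaches from about 0.375 to 0.825 m from the base axis. Payload 5.5 kg.
Tool frame: the origin (TCP) lies on the mounting face of the last link; the fingertips stand 173 mm ahead of it and the grasp point (between the pads) lies 155 mm ahead of it (robot.finger_overhang is the distance from the TCP to the fingertips, in m); z points along the fingers, y is the line along which they close (so a half turn about z gives the same grasp; the last joint's range is limited). The gripper opens to 85 mm and grips with 20 to 120 N. Pads are 22 mm wide; open, the fingers measure 114 mm over their backs; the gripper's body (76 mm by 85 mm) begins 54 mm behind the grasp point. The pads swing forward as they close: fully open they stand 13 mm farther back than shut.
Start: joints at [0, 17.962, -2.699, 69.339, 0, 90], TCP at [0.6, 0, 0.405] pointing down, gripper open.
Joint ranges: [-152.73, 152.73], [-39.44, 99.34], [-58.76, 71.6], [-118.89, 123.64], [-81.53, 83.1], [-180, 180]. Speed limits (degrees/s): [136.94, 136.94, 172.46, 180, 180, 180].

INTERFACE

Orientations are given as [roll, pitch, yaw] about the fixed x, y, z axes, in that order (R = Rz(yaw) Ry(pitch) Rx(roll)).
In Python, from workcell import robot, vision, workorder, nets gives the robot as it stands.
- The arm moves only by the tool apply_moves, never from a script. Its argument "increments" is a list of rows, each an object of numbers: "dx", "dy", "dz": the shift along the tool's x, y, z in m; "yaw": the turn about the tool's z in rad; "gripper": the opening, from 0 (shut) to 1 (fully open). In form: [{"dx": .., "dy": .., "dz": .., "yaw": .., "gripper": ..}, ...]. A call has 1 to 12 rows; each row shifts and turns the commanded pose from where the row before left it, along the tool's axes as they then stand; what a row does not reach is not made up. A row lasts 1/12 s, in which the tool goes at most 41.7 mm and 7.16 degrees, less where a joint would pass 70% of its speed; a pose out of reach is approached as far as the arm can. A call is refused whole if a number of a shift passes 0.0417 or a number of a turn 0.125, either way. A call with a gripper value outside its range is refused whole. The fingers move at their own pace and stop on an object; "force" is the grip in N (left out, the last holds). Time passes only in rows, so rows that do not move let the fingers close. It gives the time, the measured TCP pose, the force, the opening and the grip force at its end, in the units of the state.
- robot.read_state(): the state, without advancing time (a new reading comes with each control period).
- vision.get_image(name): name is "scene" or "side" or "wrist"; returns the picture (480x640x3 uint8, red, green, blue); there is no depth.
- vision.camera_model(name): a dict with "K" (3x3 intrinsics, pixels), "T" (4x4, takes a point from camera to world coordinates); the wrist camera has in their place "hand_eye" (4x4, takes a point from camera to tool coordinates, whose origin is the TCP and whose axes are the flange's). Camera axes: x right, y up, looking along -z (the intrinsics and any distortion apply to the point x, -y, -z); pixel columns grow to the right and rows downward; lengths in m; the calibration is good to about 2 mm. A picture is of the moment at which its call begins: read the wrist's pose just before it. camera_model takes no time and is no camera call.
- workorder.hand_in(): hands the job in; it is judged then, once.
Trained networks look in the newest picture that a camera, given by its name, has taken for a name from the list of things; names that differ only in an ending like _2 or _b are one class to them, and where a whole thing is asked for, a point or a joint stands for the part that bears it (a point fixed in the world has none). Each returns a list of dicts, best first, with "p" (0 to 1); they miss things now and then, are a little off and sometimes report something else, mostly with a low value. They report only what shows in the picture. A call takes as long as a camera call.
- nets.boxes_of(target, camera): "bbox" ([left, top, right, bottom] as shares, 0 to 1, of the picture: columns of its width, rows of its height, round what is visible of it).
- nets.masks_of(target, camera): "region" (480x640 bool, what is visible of it) and "bbox" ([left, top, right, bottom] as shares, 0 to 1, of the picture: columns of its width, rows of its height, round what is visible of it).
- nets.place_of(target, camera): "centre" ([column, row] as shares, 0 to 1, of the picture: columns of its width, rows of its height: a listed point, or the origin of a listed thing).
The state is a dict: "clock": time; "q": joint angles; "joint_velocities": joint speeds; "tau": joint torques, N m; "tool_pos": TCP position; "tool_rot": TCP orientation; "contact_force": force on the tool from outside, world axes, zero at the start; "torque": the same for the moment, N m; "opening": opening from 0.0 (shut) to 1.0 (fully open); "gripper_force": force on a finger pad.
Only numpy, scipy, OpenCV 4.12 (cv2) and the standard library are available. Lean on these libraries where they do the work, as an engineer would, in place of code of your own. Each camera call takes 0.05 s, during which the arm holds its last target. There are 200 camera calls.

## Working session

There is one attempt and no reset: what is moved stays moved. The work goes in short steps, Python scripts to look and compute and a tool call to move; the robot and the scene stay as the last step left them, time stands still between calls to the robot, and variables do not carry over. Pictures are saved under pics/ and viewed, at most 10 in all, crops included, and the job is handed in when it is done.

Besides the shell and the picture viewer there is one more tool, called after "Emit:" by a JSON object that holds its "name" and its "arguments". apply_moves: Moves the arm, as the interface text tells. Its arguments: {"type":"object","properties":{"increments":{"type":"array"},"force":{"type":"number"}},"required":["increments"]}

```bash
ls; mkdir -p pics
cat > h.py <<'E'
import numpy as np, cv2
from workcell import robot, vision, workorder, nets
def save(n,f):
    im=vision.get_image(n); cv2.imwrite('pics/'+f,im[:,:,::-1]); return im
def cam(n):
    m=vision.camera_model(n); return m
E
python3 - <<'E'
from h import *
for n in ('scene','side'):
    save(n,n+'0.png'); m=cam(n); print(n,{k:np.round(v,4).tolist() if not isinstance(v,str) else v for k,v in m.items()})
    for t in ['case','lid','lid_hinge','lid_edge','handle_bar','button_face','small_tin','core','film_tin','label_roll','cleaner','mug','carton']:
        r=nets.place_of(t,n); print(t,[(round(d['centre'][0]*640,1),round(d['centre'][1]*480,1),round(d['p'],2)) for d in r[:2]])
print(robot.read_state())
E
```

```text
pics
scene {'K': [[475.433, 0.0, 322.254], [0.0, 475.433, 240.4828], [0.0, 0.0, 1.0]], 'T': [[0.138, -0.7317, 0.6676, 1.3298], [0.9904, 0.1077, -0.0868, -0.1166], [-0.0084, 0.6731, 0.7395, 0.9661], [0.0, 0.0, 0.0, 1.0]]}
case [(291.8, 280.6, 0.69)]Traceback (most recent call last):
  File "<stdin>", line 5, in <module>
ValueError: it knows: button_face, carton, case, cleaner, core, film_tin, handle_bar, label_roll, lid_edge, lid_hinge, mug, small_tin
```

Run:
```python
from h import *
for n in ('scene','side'):
    save(n,n+'0.png'); m=cam(n); print(n,{k:np.round(v,4).tolist() if not isinstance(v,str) else v for k,v in m.items()})
    for t in ['case','lid_hinge','lid_edge','handle_bar','button_face','small_tin','core']:
        r=nets.place_of(t,n); print(t,[(round(d['centre'][0]*640,1),round(d['centre'][1]*480,1),round(d['p'],2)) for d in r[:2]])
print(robot.read_state())
```

```text
scene {'K': [[475.433, 0.0, 322.254], [0.0, 475.433, 240.4828], [0.0, 0.0, 1.0]], 'T': [[0.138, -0.7317, 0.6676, 1.3298], [0.9904, 0.1077, -0.0868, -0.1166], [-0.0084, 0.6731, 0.7395, 0.9661], [0.0, 0.0, 0.0, 1.0]]}
case [(287.5, 279.5, 0.67)]
lid_hinge [(311.4, 296.5, 0.92)]
lid_edge [(273.7, 200.8, 0.75), (129.8, 245.1, 0.48)]
handle_bar [(357.5, 237.8, 0.93)]
button_face [(366.1, 242.5, 0.57)]
small_tin [(395.7, 295.7, 0.69)]
core [(347.3, 215.1, 0.59), (395.2, 293.5, 0.38)]
side {'K': [[570.2903, 0.0, 316.4475], [0.0, 570.2903, 234.5485], [0.0, 0.0, 1.0]], 'T': [[-0.8833, 0.3008, -0.3596, 0.079], [-0.4688, -0.5707, 0.6742, 0.891], [-0.0025, 0.7641, 0.6451, 0.9331], [0.0, 0.0, 0.0, 1.0]]}
case [(325.2, 232.4, 0.84)]
lid_hinge [(279.5, 214.2, 0.67)]
lid_edge [(347.2, 153.4, 0.96)]
handle_bar [(319.8, 268.3, 0.86)]
button_face [(307.4, 272.5, 0.57)]
small_tin []
core [(375.3, 305.4, 0.76)]
{'clock': 0.9, 'q': array([ 2.51794815e-04,  1.79602236e+01, -2.69739655e+00,  6.93401406e+01,
        1.61063970e-04,  8.99998931e+01]), 'joint_velocities': array([ 0.01840698, -0.00616817, -0.06413017, -0.09740175, -0.07419306,
       -0.01350807]), 'tau': array([-2.56285912e-04, -5.39446843e+01,  3.40051281e+01,  1.36403403e-03,
       -7.84819326e-05, -2.33892683e-05]), 'tool_pos': array([5.99996142e-01, 3.07951989e-06, 4.04729936e-01]), 'tool_rot': array([ 1.79997761e+02, -1.61059792e-04,  9.00003587e+01]), 'contact_force': array([ 0.00437995, -0.6694239 ,  0.7968398 ]), 'torque': array([ 0.02394062, -0.0166779 , -0.02848149]), 'gripper_force': 0.0, 'opening': 0.9991349383720702}
```

View pics/scene0.png

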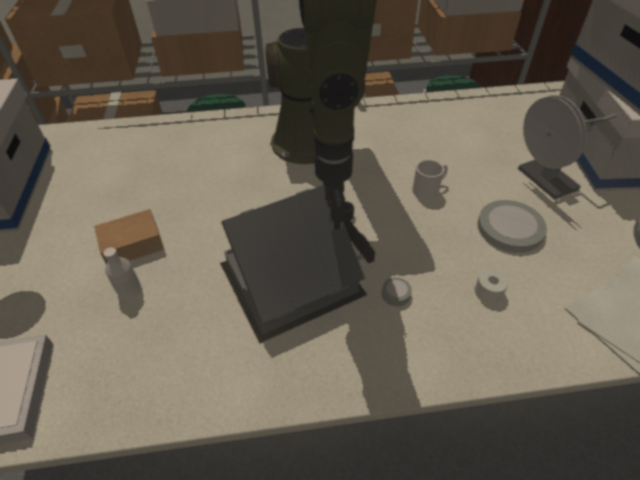

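View pics/side0.png

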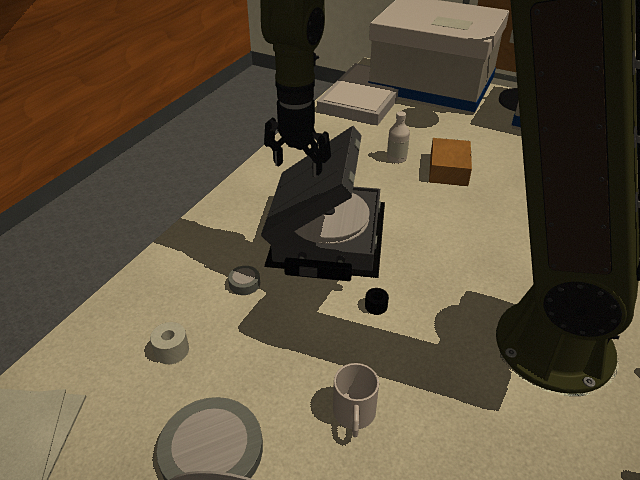

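The scene view shows the case open around (290,275), its hinge facing the scene camera. The handle grip is at about (357,240), the small tin at (397,290) and the gripper at (340,200). In the side view the handle bar is at (320,268), the core at (376,300), the small tin at (244,280) and the lid's free edge near (350,150).

```bash
cat >> h.py <<'E'
def proj(n,P):
    m=cam(n); P=np.atleast_2d(P); T=np.linalg.inv(m['T']); p=P@T[:3,:3].T+T[:3,3]
    p=p*[1,-1,-1]; q=p@np.array(m['K']).T; return q[:,:2]/q[:,2:]
def ray(n,u,v,z):
    m=cam(n); T=m['T']; d=np.linalg.inv(m['K'])@[u,v,1]; d=T[:3,:3]@(d*[1,-1,-1]); o=T[:3,3]
    return o+d*(z-o[2])/d[2]
def pts(x):
    cx,cy,w,th=x[:4]; R=np.array([[np.cos(w),-np.sin(w),0],[np.sin(w),np.cos(w),0],[0,0,1]])
    c=np.array([cx,cy,0]); 
    # lid opening raises the -x edge: rotate about +y by +th
    Ry=np.array([[np.cos(th),0,np.sin(th)],[0,1,0],[-np.sin(th),0,np.cos(th)]])
    le=np.array([.12,0,.058])+Ry@[-.24,0,.035]
    L={'case':[0,0,0],'lid_hinge':[.12,0,.058],'lid_edge':le,'handle_bar':[0,.192,.054],'button_face':[.02,.208,.056]}
    return {k:c+R@np.array(v) for k,v in L.items()}
E
python3 - <<'E'
from h import *
from scipy.optimize import least_squares
obs={'scene':dict(lid_hinge=(311.4,296.5),lid_edge=(273.7,200.8),handle_bar=(357.5,237.8),button_face=(366.1,242.5),case=(287.5,279.5)),
'side':dict(lid_hinge=(279.5,214.2),lid_edge=(347.2,153.4),handle_bar=(319.8,268.3),button_face=(307.4,272.5),case=(325.2,232.4))}
def f(x):
    p=pts(x); return np.concatenate([(proj(n,p[k])[0]-o) for n in obs for k,o in obs[n].items()])
for w in (0,.4,-.4):
    s=least_squares(f,[.6,-.1,w,.8],loss='soft_l1',f_scale=3); print(s.cost,s.x)
print(f(s.x).reshape(-1,2).round(1).tolist()); print({k:v.round(3).tolist() for k,v in pts(s.x).items()})
for n,u,v,z in [('scene',395.7,295.7,.013),('side',244,279,.013),('side',375.3,305.4,0),('side',376,301,.0175)]: print(ray(n,u,v,z).round(3))
w=s.x[2]
c=np.array([[a,b,z] for a in(-.12,.12) for b in(-.13,.13) for z in (.058,)])
R=np.array([[np.cos(w),-np.sin(w),0],[np.sin(w),np.cos(w),0],[0,0,1]])
C=c@R.T+[s.x[0],s.x[1],0]
print(C.round(3).tolist(),proj('side',C).round().tolist(),proj('scene',C).round().tolist())
h=pts(s.x)['handle_bar']; 
B=(np.array([[a,.01,z] for a in(-.075,.075) for z in (-.02,.02)])@R.T+h); print('bar',proj('side',B).round().tolist())
E
```

```text
22.72535029568825 [ 0.57849085 -0.10328148  0.36334182  0.68716309]
22.725350295680762 [ 0.57849085 -0.10328148  0.36334182  0.68716314]
22.725350295681533 [ 0.57849085 -0.10328148  0.36334182  0.68716315]
[[0.0, 3.3], [1.7, 0.2], [-2.4, 0.2], [-1.7, -2.3], [2.6, -0.3], [0.2, -3.0], [-0.1, 0.7], [-1.9, 0.8], [0.6, 0.1], [1.9, 0.3]]
{'case': [0.578, -0.103, 0.0], 'lid_hinge': [0.691, -0.061, 0.058], 'lid_edge': [0.538, -0.119, 0.237], 'handle_bar': [0.51, 0.076, 0.054], 'button_face': [0.523, 0.098, 0.056]}
[0.677 0.148 0.013]
[0.665 0.146 0.013]
[0.37 0.07 0.  ]
[0.369 0.072 0.017]
[[0.513, -0.267, 0.058], [0.42, -0.024, 0.058], [0.737, -0.182, 0.058], [0.644, 0.061, 0.058]] [[378.0, 188.0], [373.0, 254.0], [288.0, 182.0], [270.0, 245.0]] [[222.0, 252.0], [312.0, 217.0], [260.0, 323.0], [359.0, 278.0]]
bar [[351.0, 282.0], [351.0, 268.0], [284.0, 276.0], [284.0, 263.0]]
```

Emit:
{"name": "apply_moves", "arguments": {"increments": [{"yaw": -0.121,"dz": -0.004,"gripper": 0},{"yaw": -0.121,"dz": -0.004,"gripper": 0},{"yaw": -0.121,"dz": -0.004,"gripper": 0},{"yaw": -0.121,"dz": -0.004,"gripper": 0},{"yaw": -0.121,"dz": -0.004,"gripper": 0},{"yaw": -0.121,"dz": -0.004,"gripper": 0},{"yaw": -0.121,"dz": -0.004,"gripper": 0},{"yaw": -0.121,"dz": -0.004,"gripper": 0},{"yaw": -0.121,"dz": -0.004,"gripper": 0},{"yaw": -0.121,"dz": -0.004,"gripper": 0},{"yaw": -0.121,"dz": -0.004,"gripper": 0},{"yaw": -0.121,"dz": -0.004,"gripper": 0}], "force": 35}}

```text
invalid input
```

Emit:
{"name": "apply_moves", "arguments": {"increments": [{"yaw": -0.121},{"yaw": -0.121},{"yaw": -0.12},{"yaw": -0.12},{"dx": 0.0178,"dy": -0.0178},{"dx": 0.0178,"dy": -0.0178},{"dx": 0.0178,"dy": -0.0178},{"dx": 0.0178,"dy": -0.0178},{"dx": 0.0178,"dy": -0.0178},{"dx": 0,"dy": 0},{"dx": 0}]}}

```text
invalid input
```

Run:
```python
from h import *
s=robot.read_state(); print(s['clock'],s['q'].round(1),s['tool_pos'],s['tool_rot'],s['contact_force'],s['opening'])
a=save('side','side1.png');b=save('wrist','wrist1.png')
cv2.imwrite('pics/c1.png',np.hstack([cv2.resize(a[60:330,200:460],(400,415)),cv2.resize(b,(400,415))])[:,:,::-1])
print(nets.place_of('lid_edge','side')[:1],nets.place_of('lid_edge','wrist')[:1])
```

```text
0.9 [ 0.  18.  -2.7 69.3  0.  90. ] [5.99996142e-01 3.07951989e-06 4.04729936e-01] [ 1.79997761e+02 -1.61059792e-04  9.00003587e+01] [ 0.00437995 -0.6694239   0.7968398 ] 0.9991349383720702
[{'centre': [0.5472, 0.3192], 'p': 0.96}] []
```

View pics/c1.png

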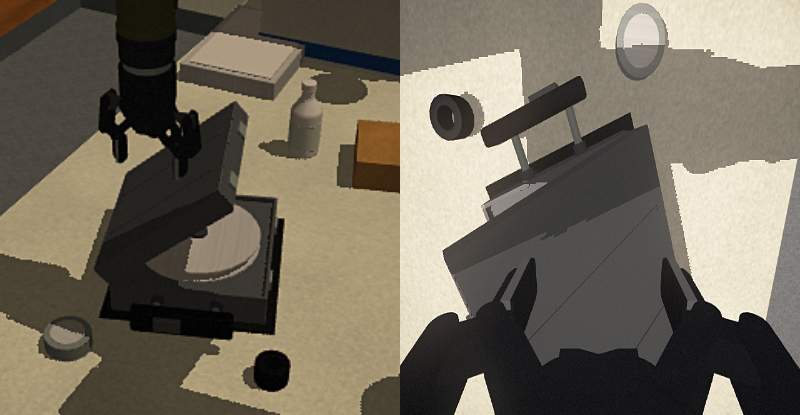

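The move was refused and the arm has not moved. The picture shows the gripper still open above the lid's hinge half, with the bar and button clear. I'll send full rows.

Emit:
{"name": "apply_moves", "arguments": {"increments": [{"dx": 0.0,"dy": 0.0,"dz": -0.004,"yaw": -0.121,"gripper": 0.0},{"dx": 0.0,"dy": 0.0,"dz": -0.004,"yaw": -0.121,"gripper": 0.0},{"dx": 0.0,"dy": 0.0,"dz": -0.004,"yaw": -0.121,"gripper": 0.0},{"dx": 0.0,"dy": 0.0,"dz": -0.004,"yaw": -0.121,"gripper": 0.0},{"dx": 0.0,"dy": 0.0,"dz": -0.004,"yaw": -0.121,"gripper": 0.0},{"dx": 0.0,"dy": 0.0,"dz": -0.004,"yaw": -0.121,"gripper": 0.0},{"dx": 0.0,"dy": 0.0,"dz": -0.004,"yaw": -0.121,"gripper": 0.0},{"dx": 0.0,"dy": 0.0,"dz": -0.004,"yaw": -0.121,"gripper": 0.0},{"dx": 0.0,"dy": 0.0,"dz": -0.004,"yaw": -0.121,"gripper": 0.0},{"dx": 0.0,"dy": 0.0,"dz": -0.004,"yaw": -0.121,"gripper": 0.0},{"dx": 0.0,"dy": 0.0,"dz": -0.004,"yaw": -0.121,"gripper": 0.0},{"dx": 0.0,"dy": 0.0,"dz": -0.004,"yaw": -0.121,"gripper": 0.0}], "force": 35}}

```text
clock: 2.1
tool_pos: [0.6, -0.0, 0.4529]
tool_rot: [-180.0, -0.0, 173.5]
contact_force: [-0.3, -0.4, -0.3]
opening: -0.001
gripper_force: 0.0
```

Emit:
{"name": "apply_moves", "arguments": {"increments": [{"dx": 0.0,"dy": 0.0,"dz": 0.0,"yaw": -0.12,"gripper": 0.0},{"dx": 0.0,"dy": 0.0,"dz": 0.0,"yaw": -0.12,"gripper": 0.0},{"dx": 0.0,"dy": 0.0,"dz": 0.0,"yaw": -0.12,"gripper": 0.0},{"dx": 0.0,"dy": 0.0,"dz": 0.0,"yaw": -0.12,"gripper": 0.0},{"dx": 0.018,"dy": -0.018,"dz": 0.0,"yaw": 0.0,"gripper": 0.0},{"dx": 0.018,"dy": -0.018,"dz": 0.0,"yaw": 0.0,"gripper": 0.0},{"dx": 0.018,"dy": -0.018,"dz": 0.0,"yaw": 0.0,"gripper": 0.0},{"dx": 0.018,"dy": -0.018,"dz": 0.0,"yaw": 0.0,"gripper": 0.0},{"dx": 0.018,"dy": -0.018,"dz": 0.0,"yaw": 0.0,"gripper": 0.0},{"dx": 0.0,"dy": 0.0,"dz": 0.0,"yaw": 0.0,"gripper": 0.0}]}}

```text
clock: 2.93
tool_pos: [0.546, -0.119, 0.4529]
tool_rot: [-179.9, -0.1, -159.5]
contact_force: [0.1, 0.9, -0.6]
opening: 0.003
gripper_force: 0.0
```

Run:
```python
from h import *
s=robot.read_state(); print(s['clock'],s['q'].round(1),s['tool_pos'],s['tool_rot'],s['contact_force'],s['opening'])
w=.3634;c=np.array([.5785,-.1033])
d=s['tool_pos'][:2]-c; print('case frame',d@[np.cos(w),np.sin(w)],d@[-np.sin(w),np.cos(w)])
# waypoints for pushing at s=.225
for th in np.arange(.69,-.05,-.06): print(round(th,2),round(.12-.225*np.cos(th)+.035*np.sin(th),4),round(.058+.225*np.sin(th)+.035*np.cos(th)+.173,4))
```

```text
2.9333 [-12.3  12.7  -3.4  74.   -0.1 -32.7] [ 0.54604261 -0.11902417  0.45291839] [-1.79916668e+02 -7.46421940e-02 -1.59516189e+02] [ 0.10781543  0.89225263 -0.59534553] 0.0033620132221715408
case frame -0.0359269366472318 -0.003160166745920132
0.69 -0.0313 0.4012
0.63 -0.0412 0.3918
0.57 -0.0505 0.3819
0.51 -0.0593 0.3714
0.45 -0.0674 0.3604
0.39 -0.0748 0.3489
0.33 -0.0815 0.337
0.27 -0.0875 0.3247
0.21 -0.0928 0.3121
0.15 -0.0972 0.2992
0.09 -0.1009 0.2861
0.03 -0.1038 0.2727
-0.03 -0.1059 0.2592
```

Emit:
{"name": "apply_moves", "arguments": {"increments": [{"dx": -0.002,"dy": 0.0,"dz": 0.01,"yaw": 0.0,"gripper": 0.0},{"dx": -0.002,"dy": 0.0,"dz": 0.01,"yaw": 0.0,"gripper": 0.0},{"dx": -0.002,"dy": 0.0,"dz": 0.01,"yaw": 0.0,"gripper": 0.0},{"dx": -0.002,"dy": 0.0,"dz": 0.01,"yaw": 0.0,"gripper": 0.0},{"dx": 0.006,"dy": 0.0,"dz": 0.008,"yaw": 0.0,"gripper": 0.0},{"dx": 0.006,"dy": 0.0,"dz": 0.008,"yaw": 0.0,"gripper": 0.0},{"dx": 0.006,"dy": 0.0,"dz": 0.008,"yaw": 0.0,"gripper": 0.0},{"dx": 0.005,"dy": 0.0,"dz": 0.008,"yaw": 0.0,"gripper": 0.0}]}}

```text
clock: 3.6
tool_pos: [0.5335, -0.1205, 0.3793]
tool_rot: [180.0, -0.0, -159.2]
contact_force: [-1.2, 0.8, 1.8]
opening: -0.001
gripper_force: 0.6
```

Emit:
{"name": "apply_moves", "arguments": {"increments": [{"dx": 0.0055,"dy": 0.0,"dz": 0.008,"yaw": 0.0,"gripper": 0.0},{"dx": 0.005,"dy": 0.0,"dz": 0.008,"yaw": 0.0,"gripper": 0.0},{"dx": 0.005,"dy": 0.0,"dz": 0.008,"yaw": 0.0,"gripper": 0.0},{"dx": 0.0045,"dy": 0.0,"dz": 0.008,"yaw": 0.0,"gripper": 0.0},{"dx": 0.0045,"dy": 0.0,"dz": 0.008,"yaw": 0.0,"gripper": 0.0},{"dx": 0.004,"dy": 0.0,"dz": 0.008,"yaw": 0.0,"gripper": 0.0},{"dx": 0.0035,"dy": 0.0,"dz": 0.008,"yaw": 0.0,"gripper": 0.0},{"dx": 0.003,"dy": 0.0,"dz": 0.008,"yaw": 0.0,"gripper": 0.0},{"dx": 0.003,"dy": 0.0,"dz": 0.008,"yaw": 0.0,"gripper": 0.0},{"dx": 0.0025,"dy": 0.0,"dz": 0.008,"yaw": 0.0,"gripper": 0.0}]}}

```text
clock: 4.43
tool_pos: [0.4954, -0.1358, 0.2999]
tool_rot: [-180.0, -0.0, -159.3]
contact_force: [-0.7, -0.1, 1.2]
opening: -0.002
gripper_force: 0.3
```

Run:
```python
from h import *
s=robot.read_state(); print(s['clock'],s['tool_pos'],s['contact_force'])
w=.3634;c=np.array([.5785,-.1033])
d=s['tool_pos'][:2]-c; print('case frame',d@[np.cos(w),np.sin(w)],d@[-np.sin(w),np.cos(w)])
```

```text
4.4333 [ 0.4954013  -0.13579666  0.2999083 ] [-0.7295477  -0.08317178  1.20031845]
case frame -0.08922290888385385 -0.0008366333292877358
```

Emit:
{"name": "apply_moves", "arguments": {"increments": [{"dx": 0.002,"dy": 0.0,"dz": 0.007,"yaw": 0.0,"gripper": 0.0},{"dx": 0.002,"dy": 0.0,"dz": 0.007,"yaw": 0.0,"gripper": 0.0},{"dx": 0.002,"dy": 0.0,"dz": 0.006,"yaw": 0.0,"gripper": 0.0},{"dx": 0.001,"dy": 0.0,"dz": 0.005,"yaw": 0.0,"gripper": 0.0},{"dx": 0.001,"dy": 0.0,"dz": 0.003,"yaw": 0.0,"gripper": 0.0},{"dx": 0.0,"dy": 0.0,"dz": 0.002,"yaw": 0.0,"gripper": 0.0},{"dx": 0.0,"dy": 0.0,"dz": 0.001,"yaw": 0.0,"gripper": 0.0},{"dx": 0.0,"dy": 0.0,"dz": 0.001,"yaw": 0.0,"gripper": 0.0}]}}

```text
clock: 5.1
tool_pos: [0.4883, -0.1385, 0.2687]
tool_rot: [-180.0, 0.0, -159.3]
contact_force: [-1.2, 0.9, 1.5]
opening: 0.002
gripper_force: 0.2
```

Emit:
{"name": "apply_moves", "arguments": {"increments": [{"dx": 0.0,"dy": 0.0,"dz": 0.001,"yaw": 0.0,"gripper": 0.0},{"dx": 0.0,"dy": 0.0,"dz": 0.001,"yaw": 0.0,"gripper": 0.0},{"dx": 0.0,"dy": 0.0,"dz": 0.001,"yaw": 0.0,"gripper": 0.0}]}}

```text
clock: 5.35
tool_pos: [0.4884, -0.1385, 0.2663]
tool_rot: [-180.0, 0.0, -159.3]
contact_force: [-5.0, 0.9, 18.0]
opening: 0.001
gripper_force: 8.2
```

Emit:
{"name": "apply_moves", "arguments": {"increments": [{"dx": 0.0,"dy": 0.0,"dz": 0.0005,"yaw": 0.0,"gripper": 0.0},{"dx": 0.0,"dy": 0.0,"dz": 0.0005,"yaw": 0.0,"gripper": 0.0}]}}

```text
clock: 5.52
tool_pos: [0.4883, -0.1385, 0.2663]
tool_rot: [-180.0, 0.0, -159.3]
contact_force: [-6.5, 1.1, 19.8]
opening: 0.002
gripper_force: 10.1
```

Lid is seated (tip at 93 mm, force rose to 20 N). Next I lift and go above the handle's button.

Emit:
{"name": "apply_moves", "arguments": {"increments": [{"dx": 0.0,"dy": 0.0,"dz": -0.02,"yaw": 0.0,"gripper": 0.0},{"dx": 0.0,"dy": 0.0,"dz": -0.03,"yaw": 0.0,"gripper": 0.0},{"dx": 0.0,"dy": 0.0,"dz": -0.03,"yaw": 0.0,"gripper": 0.65},{"dx": -0.0193,"dy": 0.0327,"dz": 0.0,"yaw": 0.0,"gripper": 0.65},{"dx": -0.0193,"dy": 0.0327,"dz": 0.0,"yaw": 0.0,"gripper": 0.65},{"dx": -0.0193,"dy": 0.0327,"dz": 0.0,"yaw": 0.0,"gripper": 0.65},{"dx": -0.0193,"dy": 0.0327,"dz": 0.0,"yaw": 0.0,"gripper": 0.65},{"dx": -0.0193,"dy": 0.0327,"dz": 0.0,"yaw": 0.0,"gripper": 0.65},{"dx": -0.0193,"dy": 0.0327,"dz": 0.0,"yaw": 0.0,"gripper": 0.65},{"dx": 0.0,"dy": 0.0,"dz": 0.0,"yaw": 0.0,"gripper": 0.65},{"dx": 0.0,"dy": 0.0,"dz": 0.0,"yaw": 0.0,"gripper": 0.65}]}}

```text
clock: 6.43
tool_pos: [0.5274, 0.0879, 0.3446]
tool_rot: [-180.0, 0.0, -159.1]
contact_force: [-0.2, -0.1, 0.2]
opening: 0.652
gripper_force: 0.0
```

Run:
```python
from h import *
from scipy.spatial.transform import Rotation as Ro
s=robot.read_state(); print(s['clock'],s['q'].round(1),s['tool_pos'],s['tool_rot'],s['contact_force'],s['opening'])
b=save('wrist','wrist2.png');a=save('side','side2.png')
cv2.imwrite('pics/c2.png',np.hstack([cv2.resize(a[120:330,200:410],(400,400)),cv2.resize(b,(400,400))])[:,:,::-1])
w=.3634;c=np.array([.5785,-.1033]); ex=np.array([np.cos(w),np.sin(w)]);ey=np.array([-np.sin(w),np.cos(w)])
d=s['tool_pos'][:2]-c; print('tcp case',d@ex,d@ey)
m=cam('wrist'); T=np.eye(4); T[:3,:3]=Ro.from_euler('xyz',s['tool_rot'],degrees=True).as_matrix(); T[:3,3]=s['tool_pos']; T=T@m['hand_eye']
print(np.round(m['hand_eye'],3).tolist(),[k for k in m])
for t,z in (('handle_bar',.054),('button_face',.056)):
    for r in nets.place_of(t,'wrist')[:2]:
        u=np.array(r['centre'])*[640,480]; v=T[:3,:3]@((np.linalg.inv(m['K'])@[*u,1])*[1,-1,-1]); p=T[:3,3]+v*(z-T[2,3])/v[2]
        d=p[:2]-c; print(t,r['p'],u,p,'case',d@ex,d@ey)
for t in ('handle_bar','button_face','lid_edge'):
    r=nets.place_of(t,'side')[:1]; print(t,[(np.array(x['centre'])*[640,480],x['p']) for x in r])
print({k:proj('side',v).round(1).tolist() for k,v in pts([.5785,-.1033,.3634,0]).items()})
```

```text
6.4333 [  9.5  12.8 -17.5  59.7  -0.  -11.5] [0.52736568 0.08790408 0.34463691] [-1.79990443e+02  1.11477894e-02 -1.59081593e+02] [-0.20406698 -0.13675212  0.18470129] 0.6516049633318836
tcp case 0.020169370827937926 0.1968931561610643
[[-0.001, 0.956, 0.292, 0.075], [1.0, 0.001, -0.001, 0.0], [-0.001, 0.292, -0.956, 0.031], [0.0, 0.0, 0.0, 1.0]] ['K', 'hand_eye']
handle_bar 0.76 [314.112 207.12 ] [0.5090092 0.0784016 0.054    ] case -0.00036600714129078615 0.19453613974207262
button_face 0.84 [335.296 231.888] [0.52120486 0.10083797 0.056     ] case 0.019008297830310224 0.21117226959031704
handle_bar [(array([317.696, 270.192]), 0.92)]
button_face [(array([308.48 , 273.312]), 0.64)]
lid_edge [(array([378.688, 209.712]), 0.74)]
{'case': [[327.1, 232.7]], 'lid_hinge': [[279.7, 211.2]], 'lid_edge': [[376.8, 207.1]], 'handle_bar': [[317.9, 269.1]], 'button_face': [[308.0, 272.6]]}
```

View pics/c2.png

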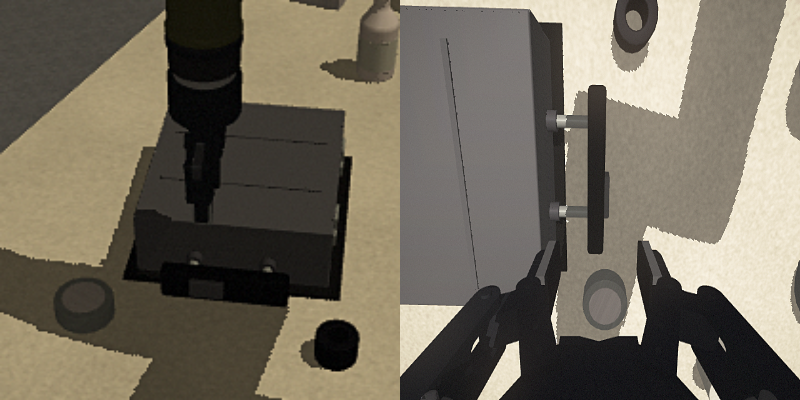

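The wrist view shows the bar vertical (x≈597 in the composite) and centred between the fingers, with the button on its right. In the side view the case is shut. I descend and grip.

Emit:
{"name": "apply_moves", "arguments": {"increments": [{"dx": 0.0,"dy": 0.001,"dz": 0.02,"yaw": 0.0,"gripper": 0.65},{"dx": 0.0,"dy": 0.0,"dz": 0.02,"yaw": 0.0,"gripper": 0.65},{"dx": 0.0,"dy": 0.0,"dz": 0.02,"yaw": 0.0,"gripper": 0.65},{"dx": 0.0,"dy": 0.0,"dz": 0.02,"yaw": 0.0,"gripper": 0.65},{"dx": 0.0,"dy": 0.0,"dz": 0.02,"yaw": 0.0,"gripper": 0.65},{"dx": 0.0,"dy": 0.0,"dz": 0.015,"yaw": 0.0,"gripper": 0.65},{"dx": 0.0,"dy": 0.0,"dz": 0.013,"yaw": 0.0,"gripper": 0.65},{"dx": 0.0,"dy": 0.0,"dz": 0.01,"yaw": 0.0,"gripper": 0.65},{"dx": 0.0,"dy": 0.0,"dz": 0.0,"yaw": 0.0,"gripper": 0.65}]}}

```text
clock: 7.53
tool_pos: [0.5258, 0.0862, 0.2048]
tool_rot: [180.0, -0.2, -159.4]
contact_force: [-1.4, -0.2, 0.2]
opening: 0.648
gripper_force: 0.0
```

Emit:
{"name": "apply_moves", "arguments": {"increments": [{"dx": 0.0,"dy": 0.0,"dz": 0.0,"yaw": 0.0,"gripper": 0.0},{"dx": 0.0,"dy": 0.0,"dz": 0.0,"yaw": 0.0,"gripper": 0.0},{"dx": 0.0,"dy": 0.0,"dz": 0.0,"yaw": 0.0,"gripper": 0.0},{"dx": 0.0,"dy": 0.0,"dz": 0.0,"yaw": 0.0,"gripper": 0.0},{"dx": 0.0,"dy": 0.0,"dz": 0.0,"yaw": 0.0,"gripper": 0.0},{"dx": 0.0,"dy": 0.0,"dz": 0.0,"yaw": 0.0,"gripper": 0.0},{"dx": 0.0,"dy": 0.0,"dz": 0.0,"yaw": 0.0,"gripper": 0.0}], "force": 40}}

```text
clock: 8.12
tool_pos: [0.5275, 0.0866, 0.208]
tool_rot: [-179.9, 0.1, -159.4]
contact_force: [-1.1, -4.0, 6.1]
opening: 0.237
gripper_force: 41.7
```

Opening is about 20 mm, so the button is fully pressed. Now pulling.

Emit:
{"name": "apply_moves", "arguments": {"increments": [{"dx": 0.0,"dy": 0.003,"dz": 0.0,"yaw": 0.0,"gripper": 0.0},{"dx": 0.0,"dy": 0.005,"dz": 0.0,"yaw": 0.0,"gripper": 0.0},{"dx": 0.0,"dy": 0.005,"dz": 0.0,"yaw": 0.0,"gripper": 0.0},{"dx": 0.0,"dy": 0.005,"dz": 0.0,"yaw": 0.0,"gripper": 0.0}]}}

```text
clock: 8.45
tool_pos: [0.5213, 0.1037, 0.208]
tool_rot: [-179.9, 0.1, -159.4]
contact_force: [0.0, -2.6, 5.4]
opening: 0.238
gripper_force: 41.6
```

Emit:
{"name": "apply_moves", "arguments": {"increments": [{"dx": 0.0,"dy": 0.008,"dz": 0.0,"yaw": 0.0,"gripper": 0.0},{"dx": 0.0,"dy": 0.008,"dz": 0.0,"yaw": 0.0,"gripper": 0.0},{"dx": 0.0,"dy": 0.008,"dz": 0.0,"yaw": 0.0,"gripper": 0.0},{"dx": 0.0,"dy": 0.008,"dz": 0.0,"yaw": 0.0,"gripper": 0.0},{"dx": 0.0,"dy": 0.008,"dz": 0.0,"yaw": 0.0,"gripper": 0.0},{"dx": 0.0,"dy": 0.008,"dz": 0.0,"yaw": 0.0,"gripper": 0.0},{"dx": 0.0,"dy": 0.008,"dz": 0.0,"yaw": 0.0,"gripper": 0.0},{"dx": 0.0,"dy": 0.008,"dz": 0.0,"yaw": 0.0,"gripper": 0.0},{"dx": 0.0,"dy": 0.008,"dz": 0.0,"yaw": 0.0,"gripper": 0.0},{"dx": 0.0,"dy": 0.008,"dz": 0.0,"yaw": 0.0,"gripper": 0.0},{"dx": 0.0,"dy": 0.008,"dz": 0.0,"yaw": 0.0,"gripper": 0.0},{"dx": 0.0,"dy": 0.008,"dz": 0.0,"yaw": 0.0,"gripper": 0.0}]}}

```text
clock: 9.45
tool_pos: [0.4881, 0.1946, 0.208]
tool_rot: [-180.0, 0.3, -159.3]
contact_force: [5.3, -1.8, 3.5]
opening: 0.238
gripper_force: 41.5
```

Emit:
{"name": "apply_moves", "arguments": {"increments": [{"dx": 0.0,"dy": 0.007,"dz": 0.0,"yaw": 0.0,"gripper": 0.0},{"dx": 0.0,"dy": 0.007,"dz": 0.0,"yaw": 0.0,"gripper": 0.0},{"dx": 0.0,"dy": 0.006,"dz": 0.0,"yaw": 0.0,"gripper": 0.0},{"dx": 0.0,"dy": 0.005,"dz": 0.0,"yaw": 0.0,"gripper": 0.0},{"dx": 0.0,"dy": 0.004,"dz": 0.0,"yaw": 0.0,"gripper": 0.0},{"dx": 0.0,"dy": 0.003,"dz": 0.0,"yaw": 0.0,"gripper": 0.0}]}}

```text
clock: 9.95
tool_pos: [0.4771, 0.2248, 0.208]
tool_rot: [-180.0, 0.3, -159.3]
contact_force: [7.3, -0.9, 2.8]
opening: 0.235
gripper_force: 41.4
```

Emit:
{"name": "apply_moves", "arguments": {"increments": [{"dx": -0.0005,"dy": 0.001,"dz": 0.0,"yaw": 0.0,"gripper": 0.0},{"dx": -0.0005,"dy": 0.001,"dz": 0.0,"yaw": 0.0,"gripper": 0.0},{"dx": 0.0,"dy": 0.001,"dz": 0.0,"yaw": 0.0,"gripper": 0.0},{"dx": 0.0,"dy": 0.001,"dz": 0.0,"yaw": 0.0,"gripper": 0.0}]}}

```text
clock: 10.28
tool_pos: [0.4765, 0.2269, 0.208]
tool_rot: [-179.7, 0.2, -159.4]
contact_force: [7.5, -14.0, 7.4]
opening: 0.239
gripper_force: 45.1
```

Emit:
{"name": "apply_moves", "arguments": {"increments": [{"dx": 0.0,"dy": 0.0005,"dz": 0.0,"yaw": 0.0,"gripper": 0.0},{"dx": 0.0,"dy": 0.0,"dz": 0.0,"yaw": 0.0,"gripper": 0.0},{"dx": 0.0,"dy": 0.0,"dz": 0.0,"yaw": 0.0,"gripper": 0.0}]}}

```text
clock: 10.53
tool_pos: [0.4765, 0.227, 0.208]
tool_rot: [-179.6, 0.2, -159.4]
contact_force: [8.0, -12.1, 7.6]
opening: 0.236
gripper_force: 44.8
```

Run:
```python
from h import *
a=save('side','side3.png');b=save('scene','scene3.png')
cv2.imwrite('pics/c3.png',np.hstack([cv2.resize(a[150:390,200:440],(400,400)),cv2.resize(b[150:350,200:440],(400,400))])[:,:,::-1])
for n in('side','scene'):
  for t in ('handle_bar','lid_edge','core','small_tin'):
    r=nets.place_of(t,n)[:1]; print(n,t,[(np.array(x['centre'])*[640,480],x['p']) for x in r])
  w=.3634; e=.15*np.array([-np.sin(w),np.cos(w),0]); print(proj(n,pts([.5785,-.1033,.3634,0])['handle_bar']+e))
```

```text
side handle_bar [(array([309.504, 321.984]), 0.58)]
side lid_edge [(array([377.408, 207.984]), 0.83)]
side core [(array([378.624, 306.384]), 0.72)]
side small_tin [(array([244.224, 285.024]), 0.86)]
[[308.86078676 319.77562826]]
scene handle_bar [(array([402.816, 219.504]), 0.65)]
scene lid_edge [(array([267.52, 223.92]), 0.73)]
scene core [(array([343.808, 217.392]), 0.63)]
scene small_tin [(array([392.512, 290.592]), 0.74)]
[[402.45884757 218.1060322 ]]
```

View pics/c3.png

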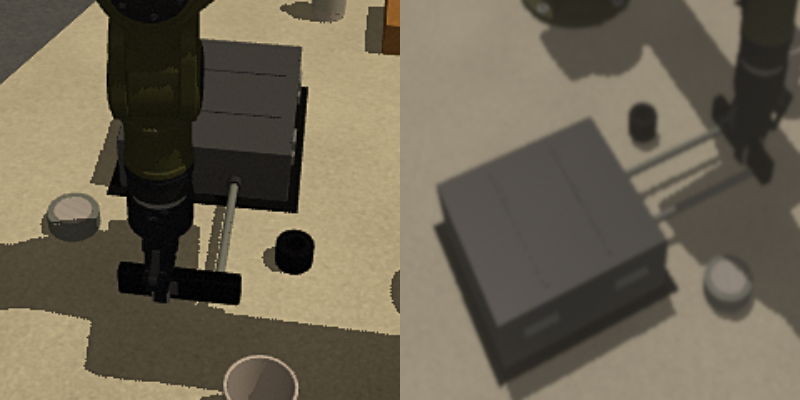

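The handle is fully out with its two tubes showing. The bar is at side pixel (309,322), where 150 mm of travel predicts (309,320). The case is shut, and the core and the small tin have not moved. Handing in.

```bash
python3 -c "
from h import *
print(workorder.hand_in())"
```

```text
the job is handed in; nothing more can be done
None
```

The case is shut and the handle is drawn out to the second stop, with the gripper still holding the grip and the button squeezed; I handed the job in at about 11 s, and no verdict came back.

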